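# Lay the nail carton down in its bay

### The job

With the fingertips only, gently push the standing nail carton over at its top so that it falls flat into the yellow-framed bay (never into the blue one), then push it by its bottom end along the bay until its orange end sits square and flush against that bay's metal end stop, inside the frame. Do not grip, lift or carry the carton, leave the tin, the black knob and the red heel where they stand, and finish clear of everything.

Things in the scene. Friction and masses are not known exactly. Their poses are not given: they have to be found in the camera images.
- bed: Fixed dark steel plate on the bench, 210 (x) by 462 (y) by 6 mm; two painted bays cover it, meeting at y = 0. At each end of y an aluminium end stop, 140 (x) by 14 (y) mm, stands 24 mm above the plate; its inner face, the bay's outer end, is 215 mm from the origin along y. Origin: centre of the underside, on the bench top; z up. Place and yaw vary.
- bay_yellow: Flat yellow painted frame with a yellow square in the middle, 170 (x) by 215 (y) mm, on the bed's top. Origin: its centre, on the plate's top face (6 mm above the bench). Axes as the bed's. It may be the +y or the -y half of the bed; the end stop's face is 107.5 mm from this origin, away from the bed's middle.
- bay_blue: The same in blue, on the other half of the bed: the wrong bay.
- carton: Cardboard carton, 90 (x) by 45 (y) by 140 (z) mm, 0.3 to 0.65 kg, orange band round its top. Starts upright astride the line where the bays meet, broad faces (+-y) roughly towards the bays. Pushed slowly 110 mm above the plate it tips without sliding, falls by itself past 18 degrees (40 mm of push) and lands 30 to 65 mm short of the stop. Origin: centre of its bottom end; z to the orange end.
- carton_center (a point): Middle of the carton, 70 mm from its bottom end along its z.
- carton_top (a point): Centre of the carton's orange top end face, 140 mm from its bottom end along its z.
- tin: Bystander: whitish round tin, 60 mm across, 65 mm tall, loose on the bench beside the bed. Origin: centre of its underside.
- star_knob: Bystander: round black plastic knob, 52 mm across, 36 mm tall, loose on the bench beside the bed. Origin: centre of its underside.
- heel: Bystander: red round shoe heel, 42 mm across on its black tread, 53 mm at the top, 50 mm tall, loose on the bench beside the bed. Origin: centre of its underside.
There are look-alikes about, which are no part of the job. Of the things that look like the carton, the largest one is meant.

How it is judged:
On the way:
1. the carton has been toppled and lies flat and still inside the yellow bay (angle between carton's own z axis and vertical between 1.5 and 1.64 rad and height (world z) of carton_center below 0.036 m and linear speed of carton below 0.02 m/s and angular speed of carton below 0.1 rad/s and x of carton_center in the frame of bay_yellow between -0.035 and 0.035 m and x of carton_top in the frame of bay_yellow between -0.04 and 0.04 m and y of carton_top in the frame of bay_yellow between -0.111 and 0.111 m and x of carton in the frame of bay_yellow between -0.04 and 0.04 m and y of carton in the frame of bay_yellow between -0.1075 and 0.1075 m), for 0.2 s.
At the end, for the whole second after the job is handed in: The carton lies flat and still inside the yellow bay (its middle line within 35 to 40 mm of the bay's), the middle of its orange end within 6 mm of that bay's end stop and square to it within 4 degrees; the bystanders are within 15 mm of where they stood (all of step 1 and (y of carton_top in the frame of bay_yellow above 0.1015 m or y of carton_top in the frame of bay_yellow below -0.1015 m) and horizontal distance between carton_top and bay_blue above 0.3 m and angle between the z axis of carton and the y axis of bed, either way round below 0.07 rad and distance of each of tin, star_knob, heel from where it was at the start of the episode below 0.015 m); the robot touches nothing.
It fails at once if the carton was lifted (height (world z) of carton_center above 0.095 m or (angle between carton's own z axis and vertical above 1.4 rad and height (world z) of carton_center above 0.055 m)).
It fails at once if the carton was toppled into the blue bay (angle between carton's own z axis and vertical above 1.2 rad and horizontal distance between carton_center and bay_blue below 0.08 m).
It fails at once if the carton was gripped or struck hard (over 20 N from the fingers while clear of the stop) (contact force between the fingers and carton above 20 N and not (horizontal distance between carton_top and bay_blue above 0.312 m)).
It fails at once if the tin, the knob or the heel was disturbed (distance of any of tin, star_knob, heel from where it was at the start of the episode above 0.02 m or angle between any of tin, star_knob, heel's own z axis and vertical above 0.4 rad).
It also fails if it takes over 48 s, if anything falls off the work surface, if the arm or the gripper's body presses on something with over 40 N, if the wrist force passes 120 N, or if a joint passes its speed limit or range.

### The arm

A 7-joint arm with a two-finger parallel gripper is mounted at the origin on the work surface. World frame = base frame: x ahead of the robot, y to its left, z up, the work surface at z = 0. Lengths are in m, angles in rad, forces in N, time in s.
With the tool pointing down it reaches from about 0.425 to 0.925 m from the base axis. Payload 6.8 kg.
Tool frame: the origin (TCP) lies midway between the tips of the shut fingers; the grasp point (between the pads) lies 19 mm behind it; z points along the fingers, y is the direction in which the jaws open and shut (so a half turn about z gives the same grasp; the last joint's range is limited). The gripper opens to 85 mm and grips with 20 to 120 N. Pads are 22 mm wide; open, the fingers measure 114 mm over their backs; the gripper's body (76 mm by 85 mm) begins 54 mm behind the grasp point. The pads swing forward as they close: fully open they stand 13 mm farther back than shut.
Start: joints at [-1.295, 0.477, 0.022, 1.555, -0.011, 1.109, -0.083], TCP at [0.253, 0.626, 0.231] pointing down, gripper open.
Joint ranges: [-2.96, 2.96], [-0.34, 2.1], [-1.41, 1.46], [0.24, 2.44], [-1.37, 4.51], [0.17, 1.92], [-2.96, 2.96]. Speed limits (rad/s): [2.39, 2.39, 3.14, 3.14, 3.14, 3.14, 3.14].

### API

Orientations are given as a unit quaternion [w, x, y, z].
In Python, from station import bot gives the robot as it stands. The module is installed in compiled form; this text tells all that it offers.
- The arm moves only by the tool play_rows, never from a script. Its argument "motion" is a list of rows, each a list of 2 entries, a list of its own where there are three numbers: the shift along the tool's x, y, z as a fraction of full scale, then the turn, a rotation vector about the tool's x, y, z as a fraction of full scale. In form: [[[tx, ty, tz], [rx, ry, rz]], ...]. A call has 1 to 8 rows; each row is the pose to reach, as a shift and turn from the pose measured when the call began, along the tool's axes at that moment, turning the shorter way round; what a row does not reach only later rows make up. Full scale, the value 1, is 400 mm for a shift and 360 degrees for a turn. A row lasts 1/10 s, in which the tool goes at most 50 mm and 8.59 degrees, less where a joint would pass 70% of its speed; a pose out of reach is approached as far as the arm can. A call with a number of a shift or a turn outside -1 to 1 is refused whole. A call with a gripper value outside its range is refused whole. "fingers" is the finger opening in mm, from 0 to 85.4, set as the call begins (left out, the last holds). The fingers move at their own pace and stop on an object; "grip_force" is the grip in N (left out, the last holds). Time passes only in rows, so rows that repeat a pose let the fingers close. It gives the time, the measured TCP pose, the force and the opening at its end, in the units of the state.
- bot.get_obs(): the state, without advancing time (a new reading comes with each control period).
- bot.read_camera(name): name is "scene" or "top"; returns a dict with "pixels" (480x640x3 uint8, red, green, blue), "range_z" (480x640 float32, m along the optical axis (not along the pixel's ray), 0 where there is no reading), "fovy" (degrees; the focal length in pixels is half the picture's height over the tangent of half this angle, whatever the lens; pixels are square), "cx", "cy" (the principal point, pixels), "pose" (4x4, takes a point from camera to world coordinates). Camera axes: x right, y down, z forward; pixel columns grow to the right and rows downward; lengths in m; the calibration is good to about 2 mm. A picture is of the moment at which its call begins.
- bot.hand_in(): hands the job in, once; it reports no verdict.
The state is a dict: "t": time; "q": joint angles; "joint_vel": joint speeds; "joint_torque": joint torques, N m; "eef_pos": TCP position; "tool_rot": TCP orientation; "contact_force": force on the tool from outside, world axes, zero at the start; "torque": the same for the moment, N m; "gripper_width": opening from 0.0 (shut) to 1.0 (fully open).
Only numpy, scipy, OpenCV 4.12 (cv2) and the standard library are available. Lean on these libraries where they do the work, as an engineer would, in place of code of your own. Each camera call takes 0.05 s, during which the arm holds its last target.

## Working session

There is one attempt and no reset: what is moved stays moved. The work goes in short steps, Python scripts to look and compute and a tool call to move; the robot and the scene stay as the last step left them, time stands still between calls to the robot, and variables do not carry over. Pictures are saved under pics/ and viewed, and the job is handed in when it is done.

Besides the shell and the picture viewer there is one more tool, called after "Request:" by a JSON object that holds its "api" and its "payload", one argument or row to a line. play_rows: Moves the arm, as the interface text tells. Shift numbers are shares of 400 mm and turn numbers shares of 360 degrees, none past 1 either way. Its arguments: {"type":"object","properties":{"motion":{"type":"array"},"fingers":{"type":"number"},"grip_force":{"type":"number"}},"required":["motion"]}

```bash
mkdir -p pics; cat > h.py <<'E'
import numpy as np,cv2
from station import bot
from scipy.spatial.transform import Rotation as R
def cam(n):
    c=bot.read_camera(n); f=240/np.tan(np.radians(c['fovy'])/2)
    d=c['range_z'];v,u=np.mgrid[0:480,0:640]
    P=np.stack([(u-c['cx'])/f*d,(v-c['cy'])/f*d,d],-1)
    M=np.array(c['pose']); W=P@M[:3,:3].T+M[:3,3]; W[d==0]=np.nan
    return c['pixels'],W,c,f
def save(n,im): cv2.imwrite('pics/'+n+'.png',cv2.cvtColor(im,cv2.COLOR_RGB2BGR))
E
python3 - <<'E'
from h import *
for n in('scene','top'):
    p,W,c,f=cam(n); save(n+'0',p); print(n,f,c['cx'],c['cy'],np.round(c['pose'],3).tolist())
o=bot.get_obs();print(o)
E
```

```text
scene 481.51356467436614 319.8398220386561 247.53971167403148 [[-0.399, 0.753, -0.524, 0.952], [0.917, 0.322, -0.235, 0.194], [-0.008, -0.574, -0.819, 0.715], [0.0, 0.0, 0.0, 1.0]]
top 580.9802066848921 320.26584858604855 236.11059176465295 [[0.009, -0.997, 0.074, 0.479], [-1.0, -0.011, -0.026, 0.03], [0.027, -0.074, -0.997, 1.072], [0.0, 0.0, 0.0, 1.0]]
{'t': 0.1, 'q': array([-1.29507459,  0.47769728,  0.02233964,  1.55639461, -0.01151529,
        1.10932623, -0.08307683]), 'joint_vel': array([-3.88212756e-04, -4.88612726e-04, -1.33073145e-03, -1.00469445e-03,
       -7.32862305e-04, -6.25700074e-04, -3.71481728e-05]), 'joint_torque': array([ 4.09246117e-03, -5.97764862e+01,  1.61366947e+00, -2.81954509e+01,
        1.28199629e-02,  5.05361226e-03, -1.01612346e-05]), 'eef_pos': array([0.25256041, 0.62535987, 0.23041866]), 'tool_rot': array([-1.08248389e-04,  1.90716003e-01,  9.81644888e-01, -8.41852604e-04]), 'contact_force': array([-1.10244602, -0.88868611,  0.86071603]), 'torque': array([-0.01863371, -0.04744343,  0.07643956]), 'gripper_width': 1.0049704362049943}
```

View pics/scene0.png

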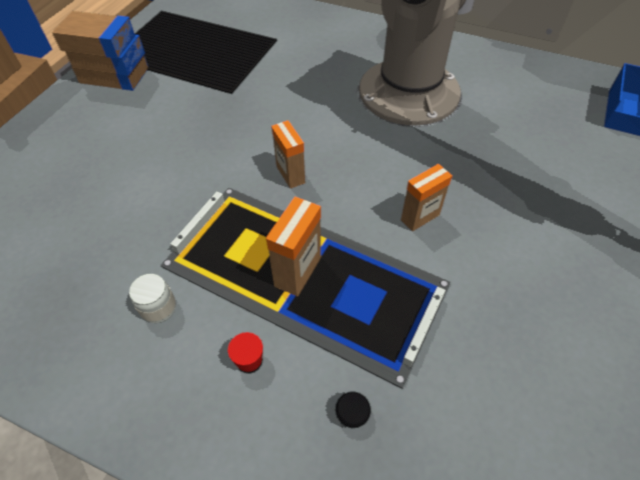

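View pics/top0.png

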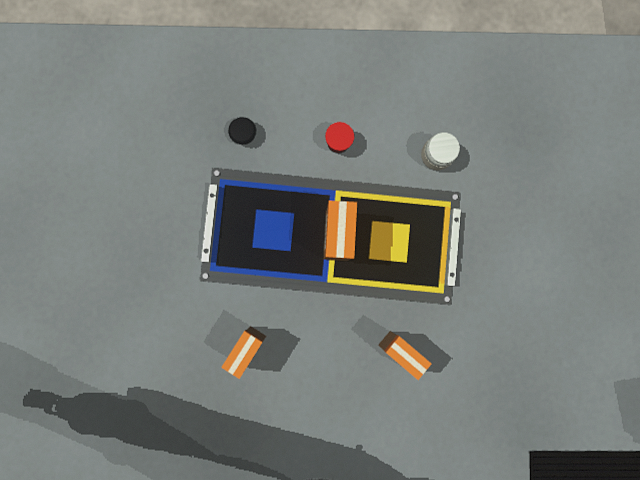

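Carton candidates in the top view are (342,230), (244,352) and (406,356); in the scene view they are (295,245), (427,197) and (290,155). The one astride the bay line at top (342,230) is the largest. The yellow bay is on the right of the top picture (world -y). The bystanders are the black knob (242,131), red heel (340,137) and tin (442,149). Next I measure.

```bash
cat >> h.py <<'E'
def meas(verbose=True,tag=None):
    p,W,c,f=cam('top')
    if tag: save(tag,p)
    M=np.array(c['pose']);hsv=cv2.cvtColor(p,cv2.COLOR_RGB2HSV)
    return p,W,c,f,M,hsv
def ray(M,c,f,u,v,z):
    d=M[:3,:3]@np.array([(u-c['cx'])/f,(v-c['cy'])/f,1]); return M[:3,3]+d*(z-M[2,3])/d[2]
E
python3 - <<'E'
from h import *
p,W,c,f,M,hsv=meas()
save('crop0',cv2.resize(p[160:320,190:480],(800,441),interpolation=cv2.INTER_CUBIC))
# plate screws (6mm) -> bed pose
for uv in [(217,173),(456,197),(447,299),(205,276)]:
    print('screw',np.round(ray(M,c,f,*uv,.006),4),np.round(W[uv[1],uv[0]],4))
H,S,V=hsv[...,0],hsv[...,1],hsv[...,2]
for nm,m in dict(blue=(H>105)&(H<130)&(S>150)&(V>60),yellow=(H>22)&(H<35)&(S>150)&(V>60),orange=(H>5)&(H<20)&(S>180)&(V>150)).items():
    n,l,s,ce=cv2.connectedComponentsWithStats(m.astype(np.uint8))
    for i in range(1,n):
        if s[i,4]>60:
            q=W[l==i]; print(nm,s[i].tolist(),ce[i].round(1),'med',np.round(np.nanmedian(q,0),4),'z',np.round(np.nanpercentile(q[:,2],[5,95]),4))
            if nm!='orange' :
                r=cv2.minAreaRect(np.float32([ray(M,c,f,u,v,.006)[:2]*1000 for v,u in np.argwhere(l==i)]));print('   rect',r)
m=(W[...,2]>.13)&(W[...,2]<.16)
q=W[m]; q=q[~np.isnan(q[:,0])]; print('cartop',q.mean(0),len(q),cv2.minAreaRect(np.float32(q[:,:2]*1000)))
# bright stops
m=(W[...,2]>.022)&(W[...,2]<.04)
n,l,s,ce=cv2.connectedComponentsWithStats(m.astype(np.uint8))
for i in range(1,n):
    if s[i,4]>200: q=W[l==i];print('h30',s[i].tolist(),q.mean(0).round(4),cv2.minAreaRect(np.float32(q[:,:2]*1000)))
for u,v in [(242,131),(340,137),(442,149)]: print(W[v,u].round(4))
E
```

```text
screw [0.6724 0.1936 0.006 ] [0.6724 0.1936 0.006 ]
screw [ 0.6336 -0.2501  0.006 ] [ 0.6331 -0.2491  0.0099]
screw [ 0.4447 -0.2319  0.006 ] [ 0.4448 -0.2313  0.0085]
screw [0.4826 0.2111 0.006 ] [0.4826 0.2103 0.0109]
blue [210, 179, 125, 103, 1767] [262.2 230.5] med [0.5632 0.1168 0.006 ] z [0.0027 0.0091]
   rect ((568.37890625, 89.5815200805664), (213.10240173339844, 168.9739990234375), 85.04695892333984)
blue [252, 209, 42, 42, 1483] [272.8 229.9] med [0.5682 0.089  0.0057] z [0.0024 0.009 ]
   rect ((568.3031616210938, 89.22654724121094), (70.67046356201172, 70.93866729736328), 84.96666717529297)
yellow [335, 190, 116, 18, 692] [390.7 198.6] med [ 0.629  -0.1273  0.0058] z [0.0025 0.0092]
   rect ((629.23583984375, -132.09115600585938), (214.40350341796875, 18.741289138793945), 87.21137237548828)
yellow [390, 223, 20, 40, 679] [399.5 242.2] med [ 0.5485 -0.144   0.0058] z [0.0026 0.0093]
   rect ((548.2596435546875, -144.17202758789062), (32.92997360229492, 71.74732971191406), 85.25918579101562)
yellow [328, 260, 116, 33, 817] [381.2 282.4] med [ 0.4716 -0.1085  0.006 ] z [0.0
[... 659 characters left out ...]
[0.1042 0.1096]
cartop [ 0.55823087 -0.02775492  0.14538445] 1628 ((558.7127685546875, -28.072460174560547), (45.795711517333984, 90.65208435058594), 87.33143615722656)
h30 [228, 117, 28, 28, 601] [0.7455 0.1463 0.0328] ((746.4376831054688, 146.23207092285156), (48.92991256713867, 49.232261657714844), 50.724143981933594)
h30 [201, 185, 17, 78, 653] [0.5767 0.2022 0.0288] ((577.4661254882812, 202.78463745117188), (15.400530815124512, 139.78273010253906), 84.92525482177734)
h30 [446, 209, 15, 77, 658] [ 0.5394 -0.2386  0.0289] ((539.1024780273438, -239.2421875), (15.73037338256836, 139.10305786132812), 85.0053482055664)
[0.7445 0.1459 0.0349]
[ 0.7331 -0.0307  0.0481]
[ 0.7099 -0.21    0.0664]
```

View pics/crop0.png

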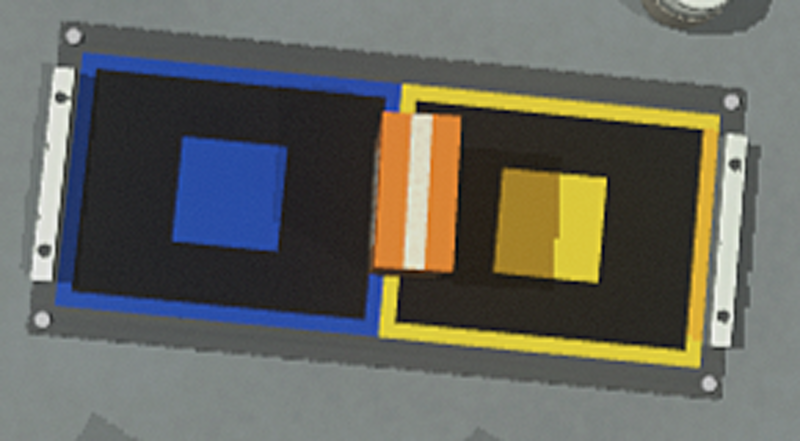

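```bash
cat >> h.py <<'E'
D=np.array([-.0869,-.9962,0]); EX=np.array([.9962,-.0869,0]); BC=np.array([.5585,-.0185,.006])
def toolR(yaxis):  # tool down, y along yaxis
    y=np.array(yaxis,float);y/=np.linalg.norm(y);z=np.array([0,0,-1.]);return np.stack([np.cross(y,z),y,z],1)
def plan(pos,Rt=None):
    o=bot.get_obs();q=o['tool_rot'];R0=R.from_quat([q[1],q[2],q[3],q[0]]);p=o['eef_pos']
    print('t',round(o['t'],2),'pos',p.round(4),'F',o['contact_force'].round(1),'w',round(o['gripper_width'],3))
    s=R0.inv().apply(np.array(pos)-p); r=np.zeros(3) if Rt is None else (R0.inv()*R.from_matrix(Rt)).as_rotvec()
    print('shift',(s/.4).round(4).tolist(),'|mm|',round(np.linalg.norm(s)*1000,1),'turn',(r/(2*np.pi)).round(4).tolist(),'deg',np.degrees(np.linalg.norm(r)).round(1))
    return s,r
E
python3 - <<'E'
from h import *
o=bot.get_obs();q=o['tool_rot'];print(R.from_quat([q[1],q[2],q[3],q[0]]).as_matrix().round(3))
n=np.array([-.0466,-.9989,0]);e=np.array([.9989,-.0466,0])
C=np.array([.5585,-.0279,0])
for s in(1,-1):
    plan(C-n*.08+[0,0,.23],toolR(s*e))
plan(C-n*.08+[0,0,.108],toolR(e))
E
```

```text
[[-0.927  0.374 -0.   ]
 [ 0.374  0.927 -0.001]
 [-0.    -0.001 -1.   ]]
t 0.15 pos [0.2526 0.6255 0.2305] F [0.2 0.5 0.2] w 0.998
shift [-1.2547, -1.0395, 0.0029] |mm| 651.7 turn [-0.0002, 0.0001, 0.1963] deg 70.7
t 0.15 pos [0.2526 0.6255 0.2305] F [0.2 0.5 0.2] w 0.998
shift [-1.2547, -1.0395, 0.0029] |mm| 651.7 turn [-0.0002, -0.0002, -0.3037] deg 109.3
t 0.15 pos [0.2526 0.6255 0.2305] F [0.2 0.5 0.2] w 0.998
shift [-1.2546, -1.0391, 0.3079] |mm| 663.2 turn [-0.0002, 0.0001, 0.1963] deg 70.7
```

Request:
{"api": "play_rows", "payload": {
  "motion": [
    [[-0.09,-0.075,0],[0,0,0.014]],
    [[-0.18,-0.15,0],[0,0,0.028]],
    [[-0.27,-0.225,0],[0,0,0.042]],
    [[-0.36,-0.3,0],[0,0,0.056]],
    [[-0.45,-0.375,0],[0,0,0.07]],
    [[-0.54,-0.45,0],[0,0,0.084]],
    [[-0.63,-0.525,0],[0,0,0.098]],
    [[-0.72,-0.6,0],[0,0,0.112]]
  ],
  "fingers": 50
}}

```text
t: 0.95
eef_pos: [0.4302, 0.2932, 0.2309]
tool_rot: [0.0, 0.519, 0.855, -0.001]
contact_force: [1.4, 0.4, 0.1]
gripper_width: 0.589
```

```bash
python3 - <<'E'
from h import *
n=np.array([-.0466,-.9989,0]);e=np.array([.9989,-.0466,0]);C=np.array([.5585,-.0279,0])
plan(C-n*.08+[0,0,.23],toolR(e))
E
```

```text
t 0.95 pos [0.4302 0.2932 0.2309] F [1.4 0.4 0.1] w 0.589
shift [-0.6872, 0.0144, 0.0028] |mm| 275.0 turn [-0.0001, 0.0002, 0.0838] deg 30.2
```

Request:
{"api": "play_rows", "payload": {
  "motion": [
    [[-0.11,0.002,0],[0,0,0.014]],
    [[-0.22,0.005,0],[0,0,0.028]],
    [[-0.33,0.007,0],[0,0,0.042]],
    [[-0.44,0.01,0],[0,0,0.056]],
    [[-0.55,0.012,0.0],[0,0,0.07]],
    [[-0.65,0.014,0.0],[0,0,0.084]],
    [[-0.687,0.0144,0.003],[0,0,0.0838]],
    [[-0.687,0.0144,0.003],[0,0,0.0838]]
  ]
}}

```text
t: 1.75
eef_pos: [0.5628, 0.049, 0.2297]
tool_rot: [0.001, 0.725, 0.689, -0.001]
contact_force: [-0.3, 0.5, 0.7]
gripper_width: 0.587
```

```bash
python3 - <<'E'
from h import *
n=np.array([-.0466,-.9989,0]);e=np.array([.9989,-.0466,0]);C=np.array([.5585,-.0279,0])
plan(C-n*.065+[0,0,.110],toolR(e))
p,W,c,f=cam('scene'); save('s1',p)
E
```

```text
t 1.75 pos [0.5628 0.049  0.2297] F [-0.3  0.5  0.7] w 0.587
shift [-0.0292, -0.0014, 0.2994] |mm| 120.3 turn [-0.0001, 0.0004, -0.0008] deg 0.3
```

View pics/s1.png

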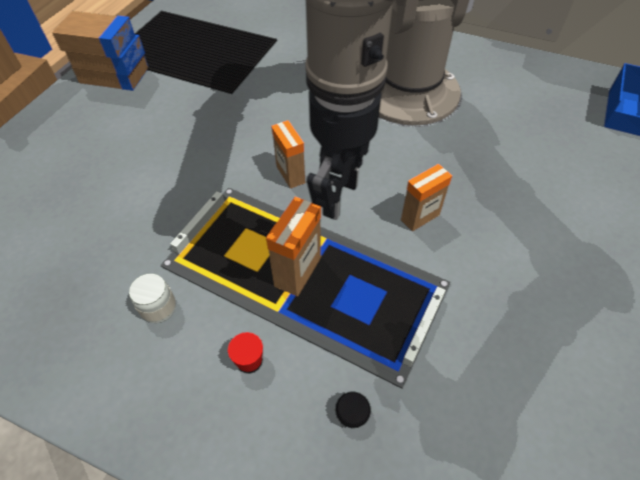

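Fingers (330,195) hang above the blue side of the carton (295,245), with everything else clear. Descending straight.

Request:
{"api": "play_rows", "payload": {
  "motion": [
    [[0,0,0.1],[0,0,0]],
    [[0,0,0.2],[0,0,0]],
    [[0,0,0.28],[0,0,0]],
    [[-0.01,0,0.3],[0,0,0]],
    [[-0.03,0,0.3],[0,0,0]],
    [[-0.04,0,0.3],[0,0,0]],
    [[-0.05,0,0.3],[0,0,0]]
  ]
}}

```text
t: 2.5
eef_pos: [0.5622, 0.0307, 0.1115]
tool_rot: [0.001, 0.724, 0.689, 0.0]
contact_force: [0.2, 0.0, -0.5]
gripper_width: 0.589
```

```bash
python3 - <<'E'
from h import *
n=np.array([-.0466,-.9989,0]);e=np.array([.9989,-.0466,0]);C=np.array([.5585,-.0279,0])
plan(C-n*.0335+[0,0,.110],toolR(e))
p,W,c,f=cam('top'); save('t2',cv2.resize(p[130:330,190:480],(800,552)))
p,W,c,f=cam('scene'); save('s2',cv2.resize(p[130:330,190:480],(800,552)))
E
```

```text
t 2.5 pos [0.5622 0.0307 0.1115] F [ 0.2  0.  -0.5] w 0.589
shift [-0.0629, -0.0023, 0.0038] |mm| 25.2 turn [0.0003, 0.0001, -0.0004] deg 0.2
```

View pics/s2.png

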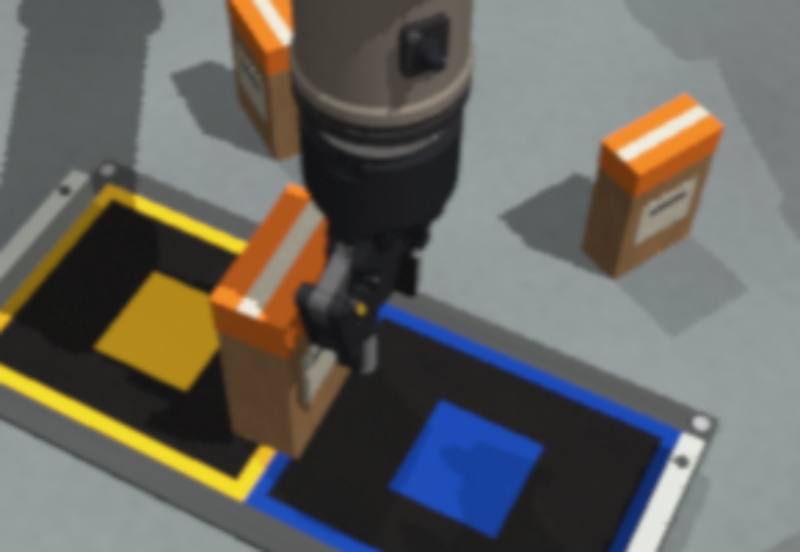

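View pics/t2.png

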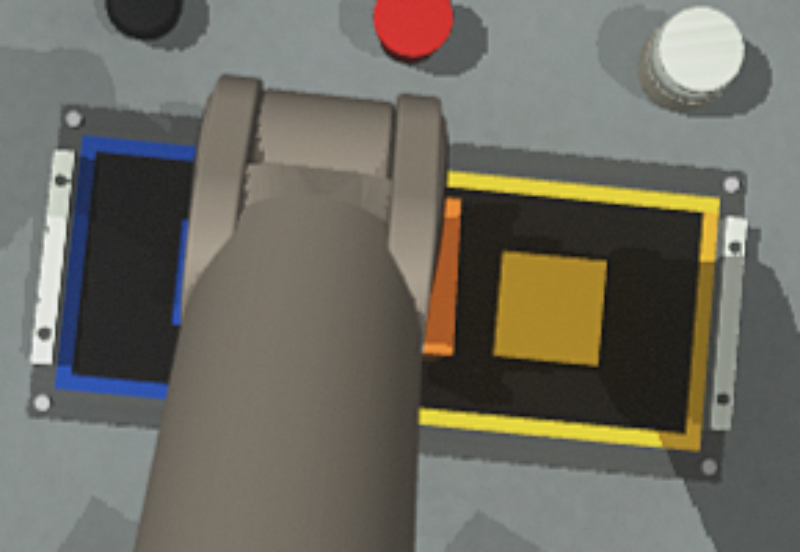

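Fingers are level with the orange band, about 25 mm short of the face. Creeping in.

Request:
{"api": "play_rows", "payload": {
  "motion": [
    [[-0.008,0,0.002],[0,0,0]],
    [[-0.016,0,0.003],[0,0,0]],
    [[-0.024,0,0.003],[0,0,0]],
    [[-0.032,0,0.003],[0,0,0]],
    [[-0.04,0,0.003],[0,0,0]],
    [[-0.047,0,0.003],[0,0,0]],
    [[-0.054,0,0.003],[0,0,0]],
    [[-0.06,0,0.003],[0,0,0]]
  ]
}}

```text
t: 3.4
eef_pos: [0.5607, 0.0062, 0.11]
tool_rot: [0.001, 0.725, 0.689, 0.0]
contact_force: [-0.2, 0.9, 0.5]
gripper_width: 0.585
```

Request:
{"api": "play_rows", "payload": {
  "motion": [
    [[-0.006,0,0],[0,0,0]],
    [[-0.012,0,0],[0,0,0]],
    [[-0.018,0,0],[0,0,0]],
    [[-0.024,0,0],[0,0,0]],
    [[-0.03,0,0],[0,0,0]],
    [[-0.036,0,0],[0,0,0]],
    [[-0.042,0,0],[0,0,0]],
    [[-0.048,0,0],[0,0,0]]
  ]
}}

```text
t: 4.2
eef_pos: [0.5597, -0.0132, 0.11]
tool_rot: [0.001, 0.725, 0.689, 0.0]
contact_force: [-0.8, -0.3, 0.8]
gripper_width: 0.584
```

```bash
python3 - <<'E'
from h import *
n=np.array([-.0466,-.9989,0]);e=np.array([.9989,-.0466,0]);C=np.array([.5585,-.0279,0])
plan(C-n*.0335+[0,0,.110],toolR(e))
p,W,c,f=cam('scene'); save('s3',cv2.resize(p[130:330,190:480],(800,552)))
E
```

```text
t 4.2 pos [ 0.5597 -0.0132  0.11  ] F [-0.8 -0.3  0.8] w 0.584
shift [0.047, -0.0015, -0.0] |mm| 18.8 turn [0.0002, 0.0001, -0.0006] deg 0.2
```

View pics/s3.png

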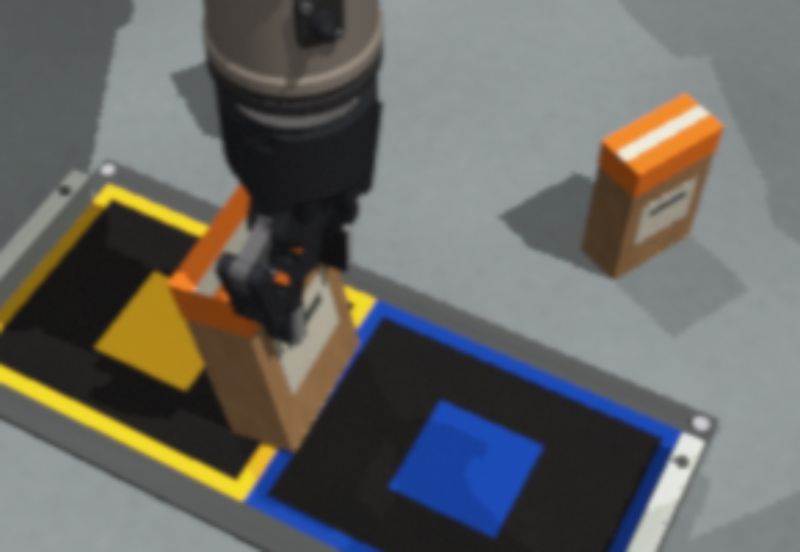

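The carton is tipping towards yellow without sliding. Continuing.

Request:
{"api": "play_rows", "payload": {
  "motion": [
    [[-0.007,0,0],[0,0,0]],
    [[-0.014,0,0],[0,0,0]],
    [[-0.021,0,0],[0,0,0]],
    [[-0.028,0,0],[0,0,0]],
    [[-0.035,0,0],[0,0,0]],
    [[-0.042,0,0],[0,0,0]],
    [[-0.049,0,0],[0,0,0]],
    [[-0.056,0,0],[0,0,0]]
  ]
}}

```text
t: 5.05
eef_pos: [0.5585, -0.0364, 0.11]
tool_rot: [0.001, 0.725, 0.689, 0.0]
contact_force: [-0.4, 0.5, 1.0]
gripper_width: 0.583
```

```bash
python3 - <<'E'
from h import *
plan([.5585,-.03,.11])
p,W,c,f=cam('scene'); save('s4',cv2.resize(p[130:330,190:480],(800,552)))
E
```

```text
t 5.05 pos [ 0.5585 -0.0364  0.11  ] F [-0.4  0.5  1. ] w 0.583
shift [0.016, -0.0008, 0.0] |mm| 6.4 turn [0.0, 0.0, 0.0] deg 0.0
```

View pics/s4.png

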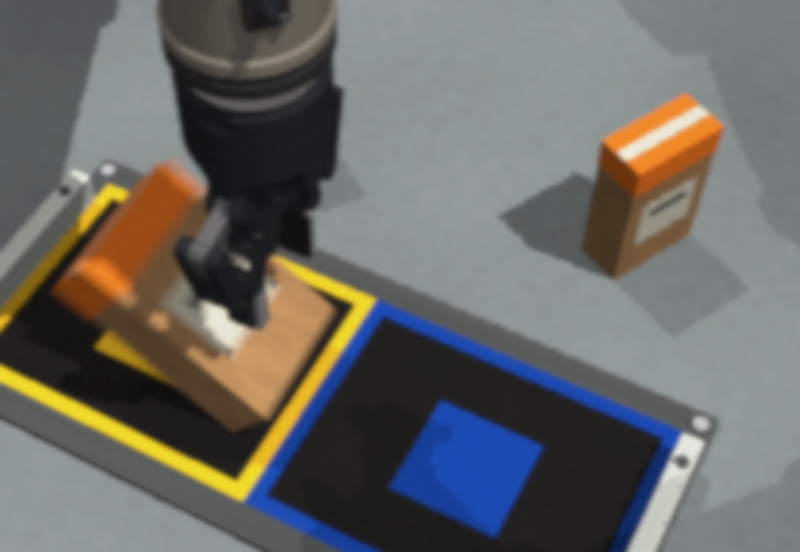

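It is falling on its own into yellow. Backing off.

Request:
{"api": "play_rows", "payload": {
  "motion": [
    [[0.05,0,0],[0,0,0]],
    [[0.12,0,0],[0,0,0]],
    [[0.2,0,0],[0,0,0]],
    [[0.28,0,0],[0,0,0]],
    [[0.32,0,0],[0,0,0]],
    [[0.35,0,0],[0,0,0]],
    [[0.35,0,0],[0,0,0]]
  ]
}}

```text
t: 5.8
eef_pos: [0.5657, 0.1039, 0.1097]
tool_rot: [0.001, 0.724, 0.689, -0.0]
contact_force: [-0.2, -0.5, -1.4]
gripper_width: 0.583
```

```bash
cat >> h.py <<'E'
def carton(tag=None):
    p,W,c,f=cam('top')
    if tag: save(tag,cv2.resize(p[130:330,190:480],(800,552)))
    r=W-BC; a=r@D; b=r@EX
    m=(W[...,2]>.043)&(W[...,2]<.062)&(abs(b)<.09)&(a>-.03)&(a<.24)
    n,l,s,ce=cv2.connectedComponentsWithStats(m.astype(np.uint8)); 
    i=1+np.argmax(s[1:,4]); k=l==i
    q=np.stack([a[k],b[k]],1)*1000
    print('top face npx',k.sum(),'z',np.median(W[k][:,2]).round(4),'bed-rel rect (along,across mm)',cv2.minAreaRect(np.float32(q)),'along pct',np.percentile(q[:,0],[0.5,99.5]).round(1),'across',np.percentile(q[:,1],[.5,99.5]).round(1))
E
python3 - <<'E'
from h import *
carton('t5')
plan([.5585,-.03,.11])
p,W,c,f=cam('scene'); save('s5',cv2.resize(p[130:330,190:480],(800,552)))
E
```

```text
top face npx 4015 z 0.0503 bed-rel rect (along,across mm) ((103.987548828125, 4.7595367431640625), (140.95101928710938, 90.3656997680664), 2.2774477005004883) along pct [ 34.  173.7] across [-40.8  50.3]
t 5.85 pos [0.5657 0.1022 0.1098] F [ 0.3 -1.1 -0.4] w 0.585
shift [-0.331, -0.0009, 0.0002] |mm| 132.4 turn [0.0, 0.0, 0.0] deg 0.0
```

View pics/t5.png

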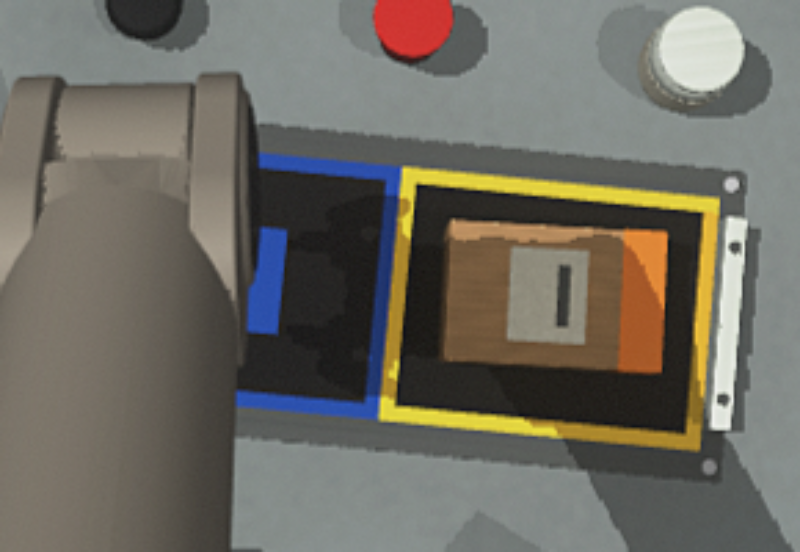

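View pics/s5.png

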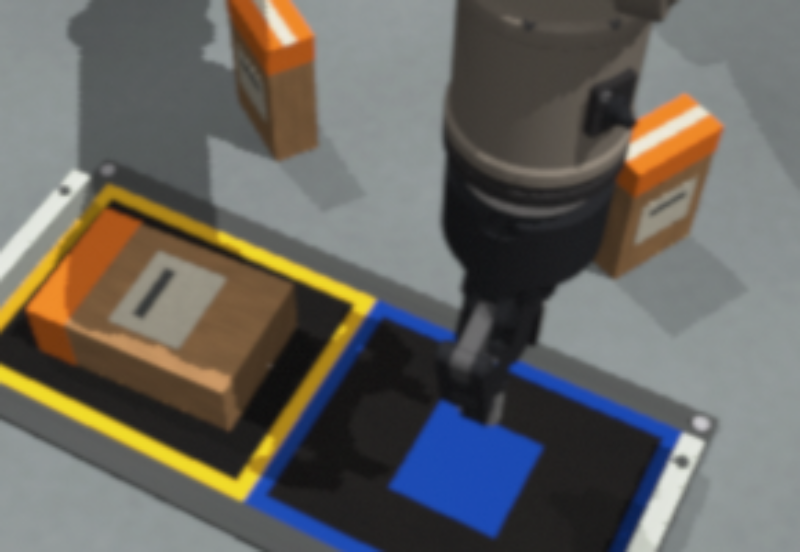

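The carton lies flat in yellow: long side 34–174 mm along the bed (stop face at 215), 4.8 mm off the middle line, 2.3° askew and clear of the frame. Next I square the tool to the bed and lower it behind the bottom end.

```bash
python3 - <<'E'
from h import *
for a,z in((-.05,.11),(-.03,.016)):
    plan([*(BC+D*a+EX*.004)[:2],z],toolR(EX))
E
```

```text
t 5.9 pos [0.5656 0.1012 0.1098] F [-0.3 -0.8  0.4] w 0.583
shift [-0.1752, 0.0123, 0.0001] |mm| 70.3 turn [0.0002, 0.0004, 0.0055] deg 2.0
t 5.9 pos [0.5656 0.1012 0.1098] F [-0.3 -0.8  0.4] w 0.583
shift [-0.2246, 0.0103, 0.2352] |mm| 130.1 turn [0.0002, 0.0004, 0.0055] deg 2.0
```

Request:
{"api": "play_rows", "payload": {
  "motion": [
    [[-0.09,0.006,0],[0,0,0.0055]],
    [[-0.17,0.012,0],[0,0.0004,0.0055]],
    [[-0.175,0.012,0.06],[0,0.0004,0.0055]],
    [[-0.175,0.012,0.13],[0,0.0004,0.0055]],
    [[-0.175,0.012,0.19],[0,0.0004,0.0055]],
    [[-0.2,0.011,0.225],[0,0.0004,0.0055]],
    [[-0.22,0.0103,0.2352],[0,0.0004,0.0055]],
    [[-0.2246,0.0103,0.2352],[0,0.0004,0.0055]]
  ]
}}

```text
t: 6.7
eef_pos: [0.5648, 0.0079, 0.0161]
tool_rot: [0.001, 0.738, 0.674, -0.0]
contact_force: [-0.0, 0.4, 0.9]
gripper_width: 0.585
```

```bash
python3 - <<'E'
from h import *
plan([*(BC+D*.02+EX*.004)[:2],.016],toolR(EX))
p,W,c,f=cam('scene'); save('s6',cv2.resize(p[130:330,190:480],(800,552)))
E
```

```text
t 6.7 pos [0.5648 0.0079 0.0161] F [-0.   0.4  0.9] w 0.585
shift [-0.1172, 0.0005, 0.0004] |mm| 46.9 turn [0.0002, 0.0002, -0.0006] deg 0.2
```

View pics/s6.png

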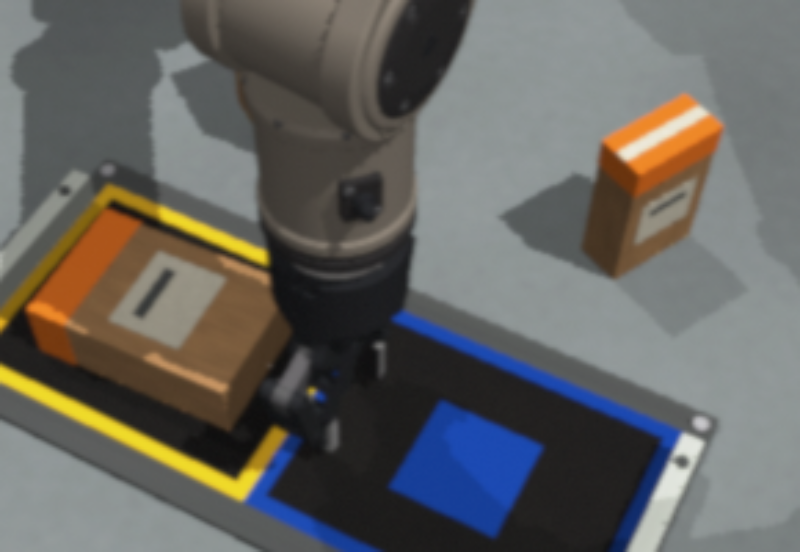

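Fingers (300,400 in the crop) stand behind the carton's bottom end, touching nothing. Advancing, then pushing slowly.

Request:
{"api": "play_rows", "payload": {
  "motion": [
    [[-0.015,0,0],[0,0,0]],
    [[-0.03,0,0],[0,0,0]],
    [[-0.045,0,0],[0,0,0]],
    [[-0.06,0,0],[0,0,0]],
    [[-0.072,0,0],[0,0,0]],
    [[-0.084,0,0],[0,0,0]],
    [[-0.092,0,0],[0,0,0]],
    [[-0.1,0,0],[0,0,0]]
  ]
}}

```text
t: 7.55
eef_pos: [0.5618, -0.0315, 0.0167]
tool_rot: [0.001, 0.738, 0.674, 0.001]
contact_force: [-0.0, 1.3, 0.2]
gripper_width: 0.586
```

Request:
{"api": "play_rows", "payload": {
  "motion": [
    [[-0.007,0,0],[0,0,0]],
    [[-0.014,0,0],[0,0,0]],
    [[-0.021,0,0],[0,0,0]],
    [[-0.028,0,0],[0,0,0]],
    [[-0.035,0,0],[0,0,0]],
    [[-0.042,0,0],[0,0,0]],
    [[-0.049,0,0],[0,0,0]],
    [[-0.056,0,0],[0,0,0]]
  ]
}}

```text
t: 8.35
eef_pos: [0.5596, -0.0539, 0.0167]
tool_rot: [0.001, 0.738, 0.674, 0.0]
contact_force: [0.2, 2.7, 0.2]
gripper_width: 0.584
```

```bash
python3 - <<'E'
from h import *
plan([*(BC+D*.064+EX*.004)[:2],.016],toolR(EX))
carton('t7')
p,W,c,f=cam('scene'); save('s7',cv2.resize(p[130:330,190:480],(800,552)))
E
```

```text
t 8.35 pos [ 0.5596 -0.0539  0.0167] F [0.2 2.7 0.2] w 0.584
shift [-0.0722, -0.0002, 0.0017] |mm| 28.9 turn [0.0003, 0.0001, -0.0005] deg 0.2
top face npx 1454 z 0.0504 bed-rel rect (along,across mm) ((159.68582153320312, 1.7472190856933594), (90.97502136230469, 58.965396881103516), 89.36983489990234) along pct [131.6 188. ] across [-43.4  46.1]
```

View pics/t7.png

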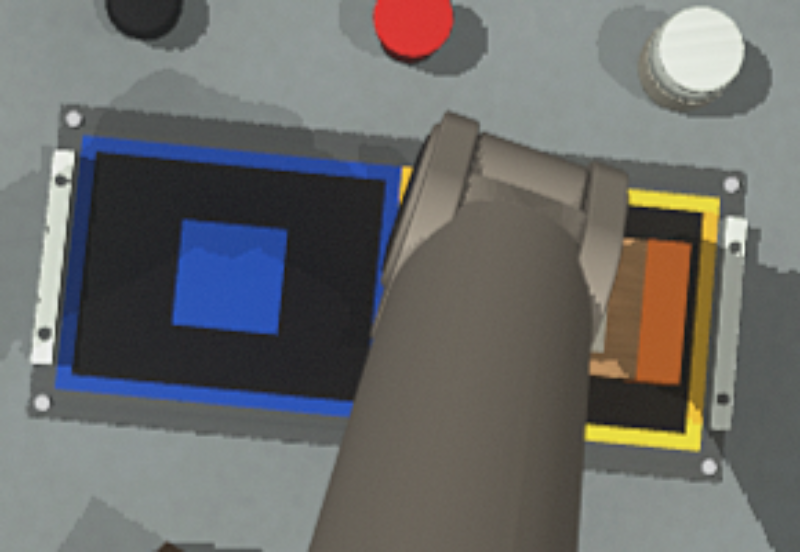

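Squared to 0.6°, with the orange end at about 188.5 mm and 26–27 mm to go. Push force is about 3 N.

Request:
{"api": "play_rows", "payload": {
  "motion": [
    [[-0.007,0,0],[0,0,0]],
    [[-0.014,0,0],[0,0,0]],
    [[-0.021,0,0],[0,0,0]],
    [[-0.028,0,0],[0,0,0]],
    [[-0.035,0,0],[0,0,0]],
    [[-0.042,0,0],[0,0,0]],
    [[-0.049,0,0],[0,0,0]],
    [[-0.056,0,0],[0,0,0]]
  ]
}}

```text
t: 9.25
eef_pos: [0.5574, -0.0771, 0.0167]
tool_rot: [0.001, 0.739, 0.674, 0.0]
contact_force: [-0.1, 1.7, -0.4]
gripper_width: 0.583
```

Request:
{"api": "play_rows", "payload": {
  "motion": [
    [[-0.003,0,0],[0,0,0]],
    [[-0.006,0,0],[0,0,0]],
    [[-0.009,0,0],[0,0,0]]
  ]
}}

```text
t: 9.55
eef_pos: [0.5571, -0.0806, 0.0167]
tool_rot: [0.001, 0.739, 0.674, 0.0]
contact_force: [0.2, 6.4, 1.3]
gripper_width: 0.588
```

```bash
python3 - <<'E'
from h import *
plan([*(BC+D*.064+EX*.004)[:2],.016],toolR(EX))
carton('t8')
E
```

```text
t 9.55 pos [ 0.5571 -0.0806  0.0167] F [0.2 6.4 1.3] w 0.588
shift [-0.005, 0.0, 0.0019] |mm| 2.1 turn [0.0003, 0.0002, -0.0007] deg 0.3
top face npx 1083 z 0.0505 bed-rel rect (along,across mm) ((192.59268188476562, 1.5472297668457031), (91.18042755126953, 46.13721466064453), 88.95105743408203) along pct [170.2 215.2] across [-43.6  45.8]
```

View pics/t8.png

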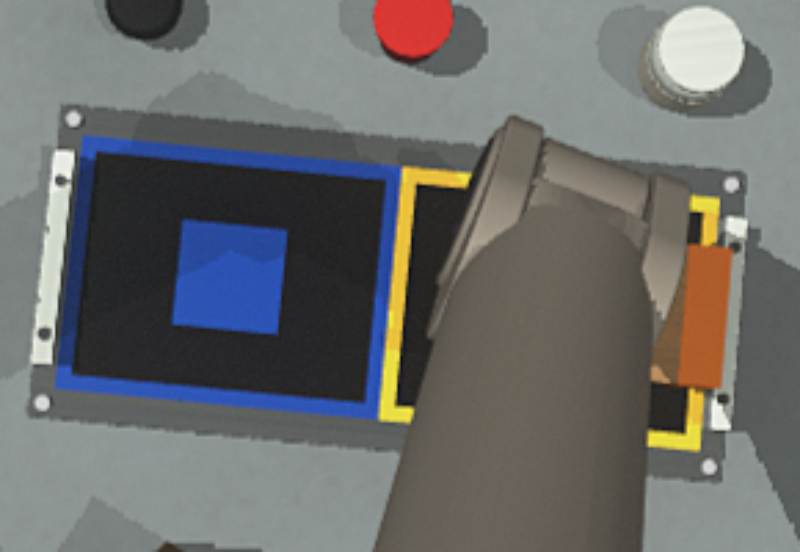

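The orange end reads 215 mm and the force is rising, so it has met the stop. One small press to seat it, then I back away and lift clear.

Request:
{"api": "play_rows", "payload": {
  "motion": [
    [[-0.002,0,0],[0,0,0]],
    [[-0.004,0,0],[0,0,0]],
    [[-0.004,0,0],[0,0,0]]
  ]
}}

```text
t: 9.9
eef_pos: [0.557, -0.0806, 0.0168]
tool_rot: [0.0, 0.738, 0.675, 0.001]
contact_force: [0.2, 5.7, 1.3]
gripper_width: 0.583
```

Request:
{"api": "play_rows", "payload": {
  "motion": [
    [[0.02,0,0],[0,0,0]],
    [[0.06,0,0],[0,0,0]],
    [[0.14,0,0],[0,0,0]],
    [[0.24,0,0],[0,0,0]],
    [[0.3,0,-0.1],[0,0,0]],
    [[0.4,0,-0.2],[0,0,0]],
    [[0.5,0,-0.3],[0,0,0]],
    [[0.5,0,-0.4],[0,0,0]]
  ]
}}

```text
t: 10.7
eef_pos: [0.5731, 0.1248, 0.1767]
tool_rot: [-0.001, 0.736, 0.677, -0.0]
contact_force: [0.4, 0.8, 0.4]
gripper_width: 0.585
```

```bash
python3 - <<'E'
from h import *
plan([.55,.1,.2])
carton('t9')
p,W,c,f=cam('top')
for u,v in [(242,131),(340,137),(442,149)]: print(W[v,u].round(4))
p,W,c,f=cam('scene'); save('s9',p)
E
```

```text
t 10.7 pos [0.5731 0.1248 0.1767] F [0.4 0.8 0.4] w 0.585
shift [-0.0665, -0.0526, -0.0583] |mm| 41.2 turn [0.0, 0.0, 0.0] deg 0.0
top face npx 4025 z 0.0503 bed-rel rect (along,across mm) ((145.12393188476562, 1.4017753601074219), (90.45354461669922, 141.63812255859375), 89.75699615478516) along pct [ 75.  214.3] across [-43.4  45.8]
[0.6152 0.0894 0.5392]
[ 0.7327 -0.0306  0.0498]
[ 0.711  -0.2112  0.0615]
```

View pics/t9.png

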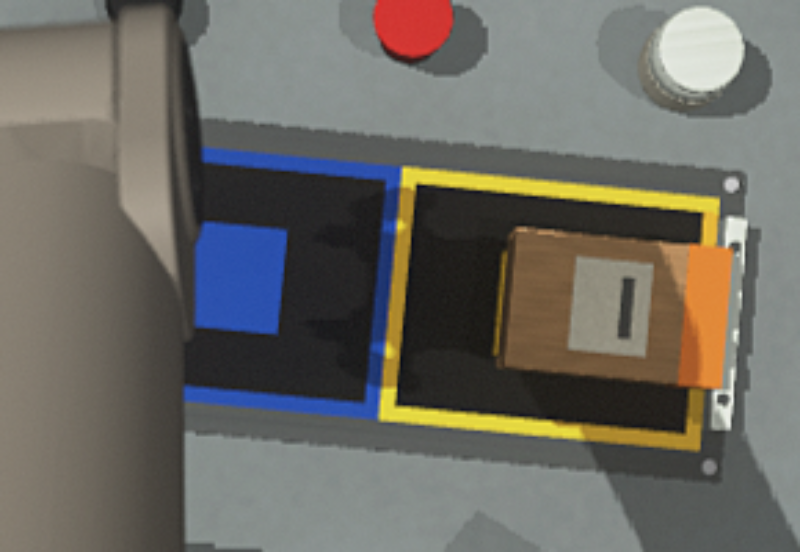

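View pics/s9.png

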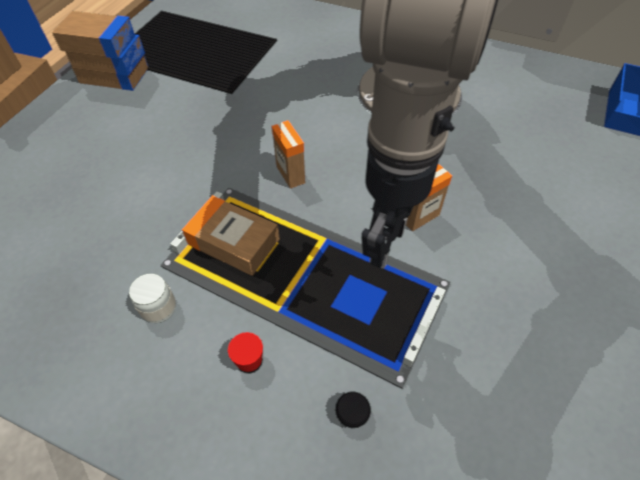

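The carton lies flat against the stop at 75–215 mm, 0.25° off square. The arm hangs free at z≈0.18, and the bystanders at scene (150,298), (246,352) and (353,409) have not moved. Handing in.

```bash
python3 -c "
from h import *
print(bot.hand_in())"
```

```text
the job is handed in; nothing more can be done
None
```

I tipped the carton into the yellow bay with two part-open fingertips, pushing slowly about 110 mm up. I then pushed it by its bottom end, with the tool square to the bed, until it met the yellow end stop. It was handed in at about 11 s of the 48 s allowed; hand-in gave no verdict.

- **Carton position:** it lies flat, with its upper face at z ≈ 0.050 m. Its orange end is at about 215 mm along the bed, where the stop face is. It is 0.25° off square and about 1.4 mm off the bay's middle line.
- **Stop contact:** the push force rose from about 3 N to 6 N, and the fingers stopped advancing when commanded 1.6 mm further. I took this as contact with the stop. The measured wrist force was never above about 6.4 N after a move.
- **Bystanders:** the heel and tin read within 2 mm of their starting points horizontally. The tin's height reading came out 5 mm lower, most likely because the sampled pixel lay near its edge.
- **Not measured:** the arm hid the knob in the last top view. I checked it only by eye in the scene view, where it stood at the same pixel as before.
- **Arm:** it finished touching nothing, about 0.18 m above the bench over the blue bay.

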